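# Lock out the parts washer and unhook its basket

### The job

The wash is finished: turn the washer's red isolator handle fully to OFF, then swing its lockout hasp right out. Next take the wash basket off the arm's safety hook: rock its handle back so that the handle's cross-tie, not your fingers, presses the sprung keeper in and lets the hanging bar rise past the hook's nose. Set the basket down gently, upright and square in the middle of the blue drying tray and let go, without knocking anything else on the counter about.

Things in the scene. Friction and masses are not known exactly. Their poses are not given: they have to be found in the camera images.
- washer: Fixed parts washer. Origin on the table under the hook's bowl; x points back from hook to tank (the hook's mouth faces -x, roughly the robot), z up. Steel drip pan 170 (x) x 180 (y) mm, rim 14 mm high, centred on the origin. Tank x 100 to 290 mm, 300 mm wide, 117 mm high (lid handle 141). Arm: 48 mm column at x = 150 and a 26 mm wide bar forward of it, none higher than 219 mm.
- hook_bowl (a point): Bowl of the yellow hook: axis of the basket's hanging bar at rest, washer x = y = 0, 130 mm above the table. The hook is a plate 14 mm wide in the plane y = 0, hung from the arm by a shank at x = 34 to 46 mm. The bowl slopes up gently to the front: inside the hook the bar can go 13 mm forward (washer -x), rising up to 5 mm, until it meets the nose.
- hook_nose (a point): Top of the hook's nose, 22 mm forward (washer -x) of the bowl point and 20 mm above it; the nose is 10 mm thick. The 8 mm bar clears it when its axis is over 24 mm above its resting height.
- keeper (a joint): Sprung safety keeper (rad): 0 = shut against the inside of the nose, 0.75 = stop. It swings inwards only (tip back and down to the shank): a bar lifted straight up is caught under it. Opened from outside by tilting the basket's handle back (top to the tank) so that the cross-tie pushes it; at 22 to 26 degrees it is about 0.5 open. Spring 0.08 N m shut, 0.13 at 0.5; it shuts by itself.
- keeper_hinge (a point): Hinge of the keeper, 22 mm behind (washer +x) and 72 mm above the bowl point. The keeper is a steel tongue 12 mm wide, 3 mm thick, 69 mm long, slanting down and forward from here to the nose, between the basket's straps: above the bar, below and behind the cross-tie.
- basket: Steel wire basket, about 0.36 kg, hung on the hook with its bar along the washer's y. Origin under the middle of its floor (30 mm above the table as it hangs), z up; 90 (x) x 110 (y) mm, 50 mm high. Flat straps outside its y sides (119 mm over all, 16 mm wide) rise to 231 mm and carry three rungs along y: hanging bar, cross-tie, hand grip.
- basket_bar (a point): Middle of the 8 mm hanging bar, 100 mm above the basket's origin. To unhook: shift the bar 4 to 8 mm forward, tilt the basket about it by 22 to 26 degrees (the tie meets the keeper at about 12), keep that tilt and lift the bar some 30 mm, so that it rises in front of the open keeper, then draw it forward over the nose. Tilting over 30 degrees jams the keeper on its stop.
- basket_tie (a point): Middle of the 8 mm cross-tie, 155 mm above the basket's origin; it bears on the keeper's front face when the handle is tilted back.
- basket_grip (a point): Centre of the black hand grip, 221 mm above the basket's origin: a block 22 (x) x 84 (y) x 26 (z) mm with flat sides, to be pinched from above across its 22 mm. Tilting against the keeper loads the pinch with up to about 0.7 N m: grip it firmly.
- isobox: Grey bench box of the washer's isolator, fixed, 130 x 130 mm, 94 mm high with its yellow top plate. Origin under its centre, z up, x and y along its sides.
- isolator (a joint): Rotary isolator (rad), vertical axis through the middle of the box: 0 = OFF (handle bar along the box's y, stop), 1.57 = ON (bar along the box's x, white mark to +x). From ON turn it anticlockwise seen from above to OFF. Stiff, about 0.15 N m; stays where it is left.
- isolator_grip (a point): Middle of the red handle bar, on the axis, 124 mm above the table. The bar is 76 mm long and 16 mm wide, with flat sides from 106 to 138 mm above the table. The black dial under it has 36 mm radius, its top 104 mm above the table.
- hasp (a joint): Lockout hasp (rad), a flat steel bar on a vertical pin: 0 = stowed along the box's +y, 1.57 = out, pointing along the box's -x past its edge; stop at 1.6. It swings out anticlockwise seen from above, 0.03 N m, and stays where it is left. A tongue on its inner end enters a notch in the dial, so it jams unless the isolator is at OFF (within about 0.15), and once out it holds it there.
- hasp_hinge (a point): Pin of the hasp, 50 mm from the middle of the box along its -x, 100 mm above the table.
- hasp_knob (a point): The hasp's upright orange finger knob, 55 mm from its pin, 14 mm across, from 102 to 130 mm above the table; this point is 118 mm above the table.
- tray: Blue drying tray, fixed, 146 (x) x 176 (y) mm outside, walls 4 mm thick and 18 mm high, floor 4 mm thick. Origin under its centre. The basket stands in it with its 110 mm side along the tray's y, either way round.
- oil_bottle: tall white oil bottle with an orange cap, 58 mm across, 185 mm high; origin under its foot. Bystander.
- cone_green: green thread cone on a white foot, 60 mm across, 116 mm high; origin under its foot. Bystander.
- cone_purple: purple thread cone, 60 mm across, 116 mm high; origin under its foot. Bystander.
- bobbin_jar: glass jar with a blue cap, 72 mm across, 85 mm high; origin under its foot. Bystander.
- tape_roll: roll of tape lying flat, 72 mm across, 24 mm high; origin under its centre. Bystander.
- screwdriver: screwdriver with a red handle, lying along its x axis, 180 mm long, up to about 30 mm high. Bystander.
- brush: cleaning brush lying along its x axis, 170 mm long, up to about 30 mm high. Bystander.
- belt_box: cardboard box 100 x 70 x 45 mm; origin under its centre. Bystander.

How it is judged (in metres and radians):
On the way, in this order (a step that is already met when the one before it is completed fails the run):
1. the isolator is turned to OFF (value of joint isolator below 0.12 rad), for 0.1 s.
2. the lockout hasp is swung out, with the isolator at OFF (value of joint isolator below 0.12 rad and value of joint hasp above 1.35 rad), for 0.1 s.
3. the basket presses the keeper open (value of joint keeper above 0.25 rad and contact force between basket and keeper above 0.5 N), for 0.05 s.
4. the basket's bar is off the hook and the keeper has sprung shut ((x of basket_bar in the frame of washer below -0.04 m or z of basket_bar in the frame of washer above 0.24 m) and value of joint keeper below 0.08 rad), for 0.1 s.
At the end, for the whole second after the job is handed in: Isolator within 0.12 rad of OFF, hasp swung out past 1.35 rad, keeper shut; the basket stands still on the tray's floor, upright, its middle within 18 mm of the tray's and its sides square to the tray's within 10 degrees, released (all of step 2 and value of joint keeper below 0.08 rad and horizontal distance between basket and tray below 0.018 m and height (world z) of basket below 0.01 m and angle between basket's own z axis and vertical below 0.06 rad and angle between the y axis of basket and the y axis of tray, either way round below 0.17 rad and linear speed of basket below 0.02 m/s); the robot touches nothing.
It fails at once if fingers push the keeper (contact force between the fingers and keeper above 1 N).
It fails at once if the basket is dropped into the tray, slammed or pressed down (faster than 0.25 m/s just above its floor, or over 90 N) (contact force between basket and tray above 90 N or (height (world z) of basket below 0.014 m and linear speed of basket above 0.25 m/s)).
It fails at once if a bystander on the counter is knocked about (moved over 35 mm) (distance of any of oil_bottle, cone_green, cone_purple, bobbin_jar, tape_roll, screwdriver, brush, belt_box from where it was at the start of the episode above 0.035 m).
It also fails if it takes over 72 s, if anything falls off the work surface, if the arm or the gripper's body presses on something with over 40 N, if the wrist force passes 120 N, or if a joint passes its speed limit or range.

### The arm

A 6-joint arm with a two-finger parallel gripper is mounted at the origin on the work surface. World frame = base frame: x ahead of the robot, y to its left, z up, the work surface at z = 0. Lengths are in mm, angles in rad, forces in N, time in s.
With the tool pointing down it reaches from about 275 to 1000 mm from the base axis. Payload 8.4 kg.
Tool frame: the origin (TCP) lies on the mounting face of the last link; the fingertips stand 173 mm ahead of it and the grasp point (between the pads) lies 155 mm ahead of it; z points along the fingers, x is the direction in which the jaws open and shut, and the axes are right-handed (so a half turn about z gives the same grasp; the last joint's range is limited). The gripper opens to 85 mm and grips with 20 to 120 N. Pads are 22 mm wide; open, the fingers measure 114 mm over their backs; the gripper's body (76 mm by 85 mm) begins 54 mm behind the grasp point. The pads swing forward as they close: fully open they stand 13 mm farther back than shut.
Start: joints at [-1.254, 0.353, 1.633, -0, 1.155, -0.002], TCP at [195.891, -593.512, 404.681] pointing down, gripper open.
Joint ranges: [-2.63, 2.63], [-0.92, 2.1], [0.06, 2.66], [-1.3, 4.44], [0, 2.69], [-3.02, 3.02]. Speed limits (rad/s): [2.22, 2.22, 2.79, 3.14, 3.14, 3.14].

### API

Orientations are given as a unit quaternion [w, x, y, z].
In Python, from bench import status, read_camera, get_calibration, finish_job gives the robot as it stands.
- The arm moves only by the shell command python3 -m jog 'ROWS' [FORCE]. ROWS is JSON, a list of rows, each an object with "linear": the shift along the tool's x, y, z in mm, a list of three; "delta_rot": the turn, a rotation vector about the tool's x, y, z in rad, a list of three; "hand": the opening, from 0 (shut) to 1 (fully open). A call has 1 to 5 rows; each row is the pose to reach, as a shift and turn from the pose commanded when the call began, along the tool's axes at that moment; what a row does not reach only later rows make up. A row lasts 1/10 s, in which the tool goes at most 50 mm and 8.59 degrees, less where a joint would pass 70% of its speed; a pose out of reach is approached as far as the arm can. A call with a gripper value outside its range is refused whole. The fingers move at their own pace and stop on an object; FORCE is the grip in N (left out, the last holds). Time passes only in rows, so rows that repeat a pose let the fingers close. It gives the time, the measured TCP pose, the force and the opening at its end, in the units of the state.
- status.sense(): the state, without advancing time (a new reading comes with each control period).
- read_camera(name): name is "scene" or "top" or "wrist"; returns (picture, depth): 420x560x3 uint8, red, green, blue; 420x560 float32, mm along the optical axis (not along the pixel's ray), 0 where there is no reading.
- get_calibration(name): a dict with "intrinsics" (3x3 intrinsics, pixels), "dist_coeffs" ([k1, k2, p1, p2, k3] as OpenCV has them; the pictures are not rectified), "extrinsics" (4x4, takes a point from world to camera coordinates). Camera axes: x right, y down, z forward; pixel columns grow to the right and rows downward; lengths in mm; the calibration is good to about 2 mm. A picture is of the moment at which its call begins: read the wrist's pose just before it. get_calibration takes no time and is no camera call; for the wrist camera it gives the pose at the moment of the call.
- finish_job(): hands the job in, once; it reports no verdict.
The state is a dict: "time_s": time; "joint_pos": joint angles; "qd": joint speeds; "effort": joint torques, N m; "tool_pos": TCP position; "tcp_rot": TCP orientation; "force": force on the tool from outside, world axes, zero at the start; "moment": the same for the moment, N m; "gripper_width": finger opening in mm.
Only numpy, scipy, OpenCV 4.12 (cv2) and the standard library are available. Lean on these libraries where they do the work, as an engineer would, in place of code of your own. Each camera call takes 0.05 s, during which the arm holds its last target. There are 200 camera calls.

## Working session

There is one attempt and no reset: what is moved stays moved. The work goes in short steps, Python scripts to look and compute and a shell command to move; the robot and the scene stay as the last step left them, time stands still between calls to the robot, and variables do not carry over. Pictures are saved under pics/ and viewed, about 8 in all and at most 12, crops included, and the job is handed in when it is done.

```bash
ls; mkdir -p pics
cat > h.py <<'E'
import numpy as np, cv2, sys
sys.path.insert(0,'.')
from bench import status, read_camera, get_calibration, finish_job
from scipy.spatial.transform import Rotation as R
def cam(n):
    c=get_calibration(n); im,d=read_camera(n)
    return im,d,c
def pts(px,c,depth=None,z=None):
    """pixels Nx2 -> world, using depth array values or plane z"""
    K=np.array(c['intrinsics'],float);D=np.array(c['dist_coeffs'],float);E=np.array(c['extrinsics'],float)
    px=np.asarray(px,float).reshape(-1,1,2)
    n=cv2.undistortPoints(px,K,D).reshape(-1,2); r=np.c_[n,np.ones(len(n))]
    Rm,t=E[:3,:3],E[:3,3]; o=-Rm.T@t; w=r@Rm
    s=np.asarray(depth,float).reshape(-1) if depth is not None else (z-o[2])/w[:,2]
    return o+w*s[:,None]
def cloud(d,c,mask=None):
    m=d>0
    if mask is not None: m&=mask
    v,u=np.nonzero(m)
    return pts(np.c_[u,v],c,depth=d[v,u]),u,v
E
python3 - <<'E'
from h import *
for n in('scene','top'):
    im,d,c=cam(n); cv2.imwrite(f'pics/{n}0.png',im[:,:,::-1]); np.savez(f'{n}0.npz',im=im,d=d,K=c['intrinsics'],D=c['dist_coeffs'],E=c['extrinsics'])
    E=np.array(c['extrinsics']); print(n,-E[:3,:3].T@E[:3,3],E[2,:3],(d>0).mean())
print(status.sense())
E
```

```text
pics
scene [1030.34628701  856.55900745  878.15196442] [-0.44224061 -0.67686953 -0.58844786] 0.9960034013605442
top [ 359.93459914    7.48298777 1598.68363198] [ 0.09466599  0.00189695 -0.99550728] 0.9960459183673469
{'time_s': 0.1, 'joint_pos': array([-1.25436584e+00,  3.53590211e-01,  1.63408146e+00, -1.27734389e-05,
        1.15521919e+00, -2.41422038e-03]), 'qd': array([ 0.00015153, -0.00357605, -0.00086685, -0.00071174, -0.00103313,
       -0.00113581]), 'effort': array([-1.59977582e-03, -6.06361985e+01, -3.42819500e+01, -6.40106055e-05,
        3.96509204e-03, -2.15841033e-05]), 'tool_pos': array([ 195.83899185, -593.29075579,  404.0202632 ]), 'tcp_rot': array([-3.76844486e-04,  8.10393133e-01, -5.85886122e-01, -5.28541015e-04]), 'force': array([ 0.11527546,  0.49370948, -0.66597275]), 'moment': array([ 0.00738074,  0.00839703, -0.01638967]), 'gripper_width': 85.48389930105762}
```

View pics/top0.png

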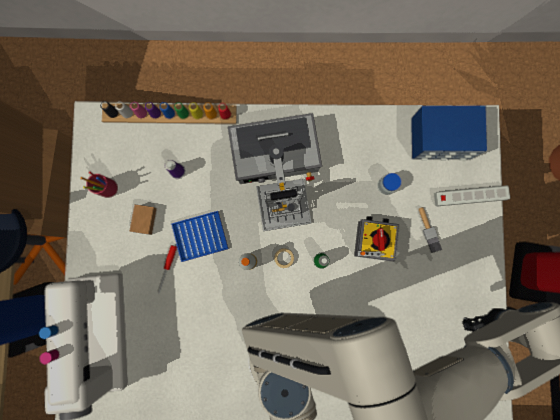

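View pics/scene0.png

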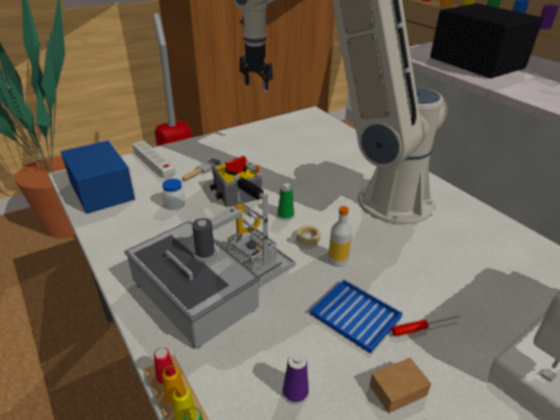

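```bash
cat > m.py <<'E'
from h import *
f=np.load('top0.npz'); im,d=f['im'],f['d']; c=dict(intrinsics=f['K'],dist_coeffs=f['D'],extrinsics=f['E'])
hsv=cv2.cvtColor(im,cv2.COLOR_RGB2HSV); H,S,V=[hsv[:,:,i].astype(int) for i in range(3)]
def box(u0,v0,u1,v1):
    m=np.zeros(d.shape,bool); m[v0:v1,u0:u1]=1; return m
def rect(n,mask,zl,zh):
    P,u,v=cloud(d,c,mask); k=(P[:,2]>zl)&(P[:,2]<zh); P=P[k]
    r=cv2.minAreaRect(P[:,:2].astype(np.float32)); print(n,len(P),'c',np.round(r[0],1),'size',np.round(r[1],1),'ang',round(r[2],1),'zmed',np.round(np.median(P[:,2]),1)); return P
rect('tray',box(165,200,235,270)&(H>95)&(H<130)&(S>120),-5,35)
rect('isotop',box(345,205,415,270)&(V>0),85,102)
rect('isoyellow',box(345,205,415,270)&(H>18)&(H<35)&(S>120)&(V>90),85,105)
P=rect('red',box(345,205,415,270)&((H<8)|(H>172))&(S>150)&(V>90),120,150)
rect('black bar hasp',box(345,205,415,270)&(V<60),96,110)
rect('tank',box(220,105,330,190),100,125)
rect('pan',box(250,180,320,235)&(S<60),5,22)
rect('grip',box(250,170,320,220)&(V<60),225,275)
rect('orange',box(345,205,415,270)&(H>8)&(H<17)&(S>150)&(V>100),100,140)
b=lambda n,*a,zl=15,zh=200:rect(n,box(*a),zl,zh)
b('bottle',236,250,260,275,zl=100); b('tape',272,246,297,268,zl=12,zh=30); b('gcone',310,250,332,272,zl=30);b('jar',380,170,403,194,zl=60,zh=95);b('pcone',165,155,188,180,zl=40)
A=cv2.resize(im[195:275,340:420],(560,560),interpolation=cv2.INTER_CUBIC)
g=np.load('scene0.npz')['im']
B=cv2.resize(g[140:290,120:320],(747,560),interpolation=cv2.INTER_CUBIC)
cv2.imwrite('pics/iso.png',A[:,:,::-1]);cv2.imwrite('pics/sc_crop.png',B[:,:,::-1])
E
python3 m.py
```

```text
tray 1401 c [444.2 315.7] size [144.8 178.5] ang 16.1 zmed 5.0
isotop 985 c [ 432.5 -323. ] size [129.9 129.8] ang 83.1 zmed 93.3
isoyellow 595 c [ 432.8 -324.9] size [114.6 112.3] ang 82.4 zmed 94.0
red 103 c [ 432.4 -323.2] size [73.2 17.8] ang 6.6 zmed 136.7
black bar hasp 104 c [ 422.2 -319.3] size [79.7 84.9] ang 87.0 zmed 102.0
tank 4281 c [756.6  41.2] size [197.6 306.4] ang 9.8 zmed 116.6
pan 810 c [554.8   3.2] size [202. 257.] ang 0.5 zmed 7.7
grip 200 c [562.6  14.7] size [21.9 99.7] ang 10.0 zmed 262.8
orange 22 c [ 413.4 -308.8] size [ 56.  113.6] ang 54.2 zmed 132.3
bottle 221 c [353.2 131. ] size [53.2 55.4] ang 45.1 zmed 128.9
tape 155 c [367.6   5.5] size [68.8 69.2] ang 0.3 zmed 23.1
gcone 104 c [ 357.7 -129.5] size [44.5 46.5] ang 89.1 zmed 93.2
jar 285 c [ 639.2 -373.6] size [63.6 63.5] ang 55.5 zmed 83.5
pcone 139 c [683.8 400.3] size [40.7 42.6] ang 12.2 zmed 83.1
```

View pics/iso.png

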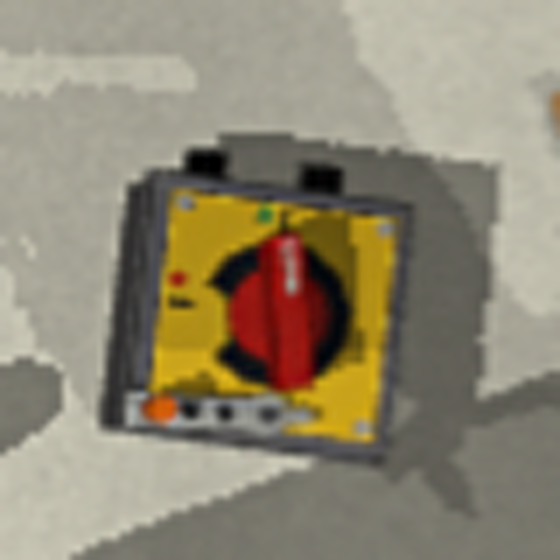

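View pics/sc_crop.png

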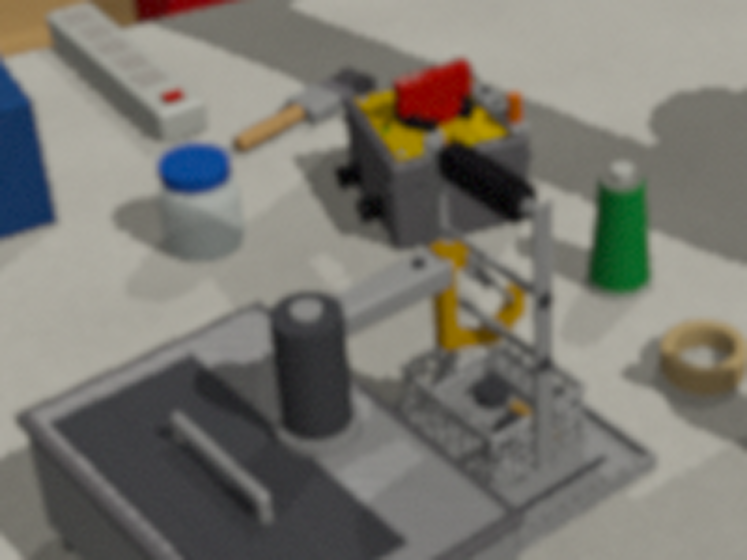

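```bash
cat >> h.py <<'E'
def Rt(yaw,tilt=0.,tdir=None):
    """tool down, tool x at world yaw (deg); then tilted about world axis tdir by tilt deg"""
    a=np.radians(yaw); x=np.array([np.cos(a),np.sin(a),0]); z=np.array([0,0,-1.]); M=np.c_[x,np.cross(z,x),z]
    if tilt: M=R.from_rotvec(np.radians(tilt)*np.asarray(tdir)).as_matrix()@M
    return M
def go(p,M,base=None):
    """p: grasp point world target, M tool rot; prints row from current (or base) pose; returns pose"""
    if base is None:
        s=status.sense(); q=np.asarray(s['tcp_rot']); base=(np.array(s['tool_pos']),R.from_quat(q[[1,2,3,0]]).as_matrix())
    t=np.asarray(p)-155*M[:,2]
    l=base[1].T@(t-base[0]); r=R.from_matrix(base[1].T@M).as_rotvec()
    print('lin',np.round(l,1).tolist(),'rot',np.round(r,4).tolist(),'rows>=',max(np.linalg.norm(l)/50,np.linalg.norm(r)/.15).round(1))
    return (t,M)
def where():
    s=status.sense(); q=np.asarray(s['tcp_rot']); M=R.from_quat(q[[1,2,3,0]]).as_matrix()
    print('t',round(s['time_s'],2),'grasp',np.round(s['tool_pos']+155*M[:,2],1),'yaw',np.degrees(np.arctan2(M[1,0],M[0,0])).round(1),'tilt',np.degrees(np.arccos(-M[2,2])).round(1),'F',np.round(s['force'],1),'M',np.round(s['moment'],2),'w',round(s['gripper_width'],1))
E
python3 - <<'E'
from h import *
where()
go([420,-318,270],Rt(-83.4))
exec(open('m.py').read().split("rect('tray'")[0])
v,u=np.nonzero(box(350,245,375,262)&(H>4)&(H<17)&(S>170)&(V>130)); print('knob',len(u),pts([[u.mean(),v.mean()]],c,z=125))
E
```

```text
t 0.1 grasp [ 195.8 -593.1  249. ] yaw -71.7 tilt 0.1 F [ 0.1  0.5 -0.7] M [ 0.01  0.01 -0.02] w 85.5
lin [-191.2, -299.2, -20.7] rot [0.0001, 0.0013, 0.2037] rows>= 7.1
knob 14 [[ 385.63713068 -262.49340342  125.        ]]
```

```bash
python3 -m jog '[{"linear":[-48,-75,-5],"delta_rot":[0,0,0.05],"hand":1},{"linear":[-96,-150,-10],"delta_rot":[0,0,0.1],"hand":1},{"linear":[-120,-190,-13],"delta_rot":[0,0,0.2],"hand":1},{"linear":[-191,-299,-21],"delta_rot":[0,0,0.204],"hand":1},{"linear":[-191,-299,-21],"delta_rot":[0,0,0.204],"hand":1}]'
python3 - <<'E'
from h import *
where(); go([420,-318,270],Rt(-83.4))
E
```

```text
time_s: 0.6
tool_pos: [354.4, -398.4, 419.2]
tcp_rot: [-0.0, 0.746, -0.666, -0.0]
force: [1.3, -0.3, 0.2]
gripper_width: 85.2
t 0.6 grasp [ 354.4 -398.3  264.2] yaw -83.5 tilt 0.0 F [ 1.3 -0.3  0.2] M [ 0.01 -0.02  0.02] w 85.2
lin [-72.4, -74.3, -5.8] rot [0.0001, 0.0003, -0.0011] rows>= 2.1
```

```bash
python3 -m jog '[{"linear":[-36,-35,-3],"delta_rot":[0,0,0],"hand":1},{"linear":[-72,-70,-6],"delta_rot":[0,0,0],"hand":1},{"linear":[-72,-70,-6],"delta_rot":[0,0,0],"hand":1},{"linear":[-72,-70,-6],"delta_rot":[0,0,0],"hand":1}]'
python3 - <<'E'
from h import *
where(); im,d,c=cam('wrist'); cv2.imwrite('pics/w1.png',im[:,:,::-1])
hsv=cv2.cvtColor(im,cv2.COLOR_RGB2HSV); H,S,V=[hsv[:,:,i].astype(int) for i in range(3)]
def rect(n,mask,zl,zh):
    P,u,v=cloud(d,c,mask); k=(P[:,2]>zl)&(P[:,2]<zh); P=P[k]
    if len(P)<5: print(n,len(P)); return
    r=cv2.minAreaRect(P[:,:2].astype(np.float32)); print(n,len(P),'c',np.round(r[0],1),'size',np.round(r[1],1),'ang',round(r[2],1),'z',np.round(np.median(P[:,2]),1),'mean',P.mean(0).round(1))
rect('red',((H<8)|(H>172))&(S>150)&(V>70),134,142)
rect('plate',V>0,88,98)
rect('knob',(H>5)&(H<17)&(S>170)&(V>100),126,134)
E
```

```text
time_s: 1.0
tool_pos: [415.6, -319.6, 425.2]
tcp_rot: [0.0, 0.748, -0.664, -0.0]
force: [0.5, -0.1, -0.7]
gripper_width: 85.6
t 1.0 grasp [ 415.5 -319.6  270.2] yaw -83.3 tilt 0.0 F [ 0.5 -0.1 -0.7] M [ 0.01 -0.03 -0.01] w 85.6
red 1348 c [ 432.8 -325.3] size [74.4 16. ] ang 4.4 z 139.3 mean [ 432.  -325.1  139.2]
plate 10534 c [ 430.3 -206.9] size [371.3 202.2] ang 76.3 z 95.3 mean [ 444.2 -320.3   94.4]
knob 132 c [ 385.7 -264.5] size [11.5 12. ] ang 72.5 z 131.4 mean [ 385.8 -264.5  131.4]
```

View pics/w1.png

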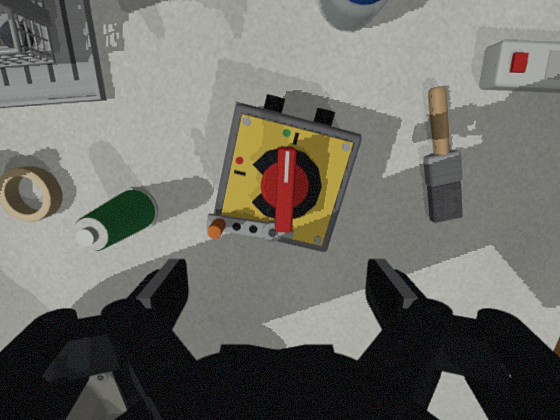

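Run:
```python
from h import *
b=go([432.8,-325,128],Rt(-85.6))
```

```text
lin [6.6, -17.3, 142.1] rot [0.0006, -0.0, 0.0393] rows>= 2.9
```

```bash
python3 -m jog '[{"linear":[7,-17,40],"delta_rot":[0,0,0.039],"hand":0.7},{"linear":[7,-17,80],"delta_rot":[0,0,0.039],"hand":0.6},{"linear":[7,-17,115],"delta_rot":[0,0,0.039],"hand":0.6},{"linear":[7,-17,142],"delta_rot":[0,0,0.039],"hand":0.6},{"linear":[7,-17,142],"delta_rot":[0,0,0.039],"hand":0.6}]' 60
python3 -m jog '[{"linear":[0,0,0],"delta_rot":[0,0,0],"hand":0},{"linear":[0,0,0],"delta_rot":[0,0,0],"hand":0},{"linear":[0,0,0],"delta_rot":[0,0,0],"hand":0},{"linear":[0,0,0],"delta_rot":[0,0,0],"hand":0},{"linear":[0,0,0],"delta_rot":[0,0,0],"hand":0}]' 60
python3 -c "
from h import *
where()"
```

```text
time_s: 1.55
tool_pos: [430.3, -326.0, 279.7]
tcp_rot: [0.0, 0.733, -0.681, -0.004]
force: [0.1, 0.3, 0.6]
gripper_width: 51.1
time_s: 2.05
tool_pos: [432.8, -325.3, 285.2]
tcp_rot: [-0.001, 0.733, -0.68, 0.0]
force: [-1.0, 6.1, 6.2]
gripper_width: 14.8
t 2.05 grasp [ 433.1 -325.3  130.2] yaw -85.7 tilt 0.1 F [-1.   6.1  6.2] M [0.86 0.15 0.02] w 14.8
```

```bash
for i in 1 2; do python3 -m jog '[{"linear":[0,0,0],"delta_rot":[0,0,-0.13],"hand":0},{"linear":[0,0,0],"delta_rot":[0,0,-0.26],"hand":0},{"linear":[0,0,0],"delta_rot":[0,0,-0.39],"hand":0},{"linear":[0,0,0],"delta_rot":[0,0,-0.52],"hand":0},{"linear":[0,0,0],"delta_rot":[0,0,-0.65],"hand":0}]' ; done
python3 -m jog '[{"linear":[0,0,0],"delta_rot":[0,0,-0.05],"hand":0},{"linear":[0,0,0],"delta_rot":[0,0,-0.09],"hand":0},{"linear":[0,0,0],"delta_rot":[0,0,-0.1],"hand":0},{"linear":[0,0,0],"delta_rot":[0,0,-0.1],"hand":0}]'
python3 -c "
from h import *
where()"
```

```text
time_s: 2.55
tool_pos: [432.7, -324.8, 285.2]
tcp_rot: [-0.001, 0.913, -0.408, 0.0]
force: [-1.9, 10.1, 9.5]
gripper_width: 15.1
time_s: 3.05
tool_pos: [432.3, -324.6, 285.2]
tcp_rot: [-0.001, 0.995, -0.095, -0.0]
force: [-4.3, 10.7, 11.3]
gripper_width: 14.8
time_s: 3.45
tool_pos: [432.2, -324.6, 285.2]
tcp_rot: [-0.001, 0.999, -0.049, -0.0]
force: [-5.4, 9.7, 12.1]
gripper_width: 14.9
t 3.45 grasp [ 432.2 -324.2  130.2] yaw -5.6 tilt 0.2 F [-5.4  9.7 12.1] M [ 1.74  0.59 -1.06] w 14.9
```

```bash
python3 -m jog '[{"linear":[0,0,0],"delta_rot":[0,0,0],"hand":0.5},{"linear":[0,0,0],"delta_rot":[0,0,0],"hand":0.5},{"linear":[0,0,0],"delta_rot":[0,0,0],"hand":0.5},{"linear":[0,0,-30],"delta_rot":[0,0,0],"hand":0.5},{"linear":[0,0,-65],"delta_rot":[0,0,0],"hand":0.5}]'
python3 - <<'E'
from h import *
where(); b=go([386.5,-264.5,193],Rt(-6)); go([386.5,-264.5,127],Rt(-6),b)
E
```

```text
time_s: 3.95
tool_pos: [432.3, -325.4, 348.1]
tcp_rot: [-0.001, 0.999, -0.047, -0.001]
force: [-0.9, -1.0, 0.2]
gripper_width: 42.6
t 3.95 grasp [ 432.  -325.2  193.1] yaw -5.4 tilt 0.2 F [-0.9 -1.   0.2] M [-0.06 -0.02  0.04] w 42.6
lin [-51.4, -56.3, 0.3] rot [-0.0013, 0.0023, 0.0098] rows>= 1.5
lin [0.0, 0.0, 66.0] rot [0.0, 0.0, 0.0] rows>= 1.3
```

```bash
python3 -m jog '[{"linear":[-25,-28,0],"delta_rot":[0,0,0.01],"hand":0.5},{"linear":[-51,-56,0],"delta_rot":[0,0,0.01],"hand":0.5},{"linear":[-51,-56,0],"delta_rot":[0,0,0.01],"hand":0.5},{"linear":[-51,-56,33],"delta_rot":[0,0,0.01],"hand":0.5},{"linear":[-51,-56,64],"delta_rot":[0,0,0.01],"hand":0.5}]' 
python3 -m jog '[{"linear":[0,0,0],"delta_rot":[0,0,0],"hand":0.5},{"linear":[0,0,0],"delta_rot":[0,0,0],"hand":0},{"linear":[0,0,0],"delta_rot":[0,0,0],"hand":0},{"linear":[0,0,0],"delta_rot":[0,0,0],"hand":0},{"linear":[0,0,0],"delta_rot":[0,0,0],"hand":0}]' 25
python3 - <<'E'
from h import *
where()
s=status.sense(); q=np.asarray(s['tcp_rot']); M0=R.from_quat(q[[1,2,3,0]]).as_matrix(); p0=np.array(s['tool_pos'])
pin=np.array([382.9,-319.8]); 
g=p0+155*M0[:,2]; print('r',np.linalg.norm(g[:2]-pin))
Rz=lambda a:R.from_euler('z',a).as_matrix()
for s0 in (0,):
  for k in range(1,5):
    a=k*0.13; P=np.r_[pin+(Rz(a)[:2,:2]@(g[:2]-pin)),g[2]]; go(P,Rz(a)@M0)
E
```

```text
time_s: 4.45
tool_pos: [387.9, -265.6, 284.8]
tcp_rot: [0.001, 0.999, -0.052, 0.002]
force: [0.4, -0.2, -0.2]
gripper_width: 42.6
time_s: 4.95
tool_pos: [387.7, -265.4, 285.5]
tcp_rot: [0.001, 0.999, -0.052, 0.001]
force: [0.4, -0.8, 4.0]
gripper_width: 12.7
t 4.95 grasp [ 388.  -265.6  130.5] yaw -6.0 tilt 0.1 F [ 0.4 -0.8  4. ] M [-0.01 -0.03 -0.04] w 12.7
r 54.41168807101807
lin [-7.1, 0.6, -0.0] rot [0.0003, 0.0002, -0.13] rows>= 0.9
lin [-14.0, 2.1, -0.0] rot [0.0006, 0.0003, -0.26] rows>= 1.7
lin [-20.7, 4.4, -0.0] rot [0.0008, 0.0005, -0.39] rows>= 2.6
lin [-27.0, 7.7, -0.0] rot [0.0011, 0.0006, -0.52] rows>= 3.5
```

```bash
for i in 1 2 3; do python3 -m jog '[{"linear":[-7.1,0.6,0],"delta_rot":[0,0,-0.13],"hand":0},{"linear":[-14,2.1,0],"delta_rot":[0,0,-0.26],"hand":0},{"linear":[-20.8,4.4,0],"delta_rot":[0,0,-0.39],"hand":0},{"linear":[-27.2,7.7,0],"delta_rot":[0,0,-0.52],"hand":0},{"linear":[-27.2,7.7,0],"delta_rot":[0,0,-0.52],"hand":0}]'; done
python3 -c "
from h import *
where()"
```

```text
time_s: 5.45
tool_pos: [359.3, -270.2, 285.4]
tcp_rot: [0.001, 0.978, 0.208, 0.001]
force: [0.6, 1.6, 6.5]
gripper_width: 12.6
time_s: 5.95
tool_pos: [337.7, -288.4, 285.4]
tcp_rot: [0.001, 0.892, 0.453, 0.001]
force: [0.7, 3.0, 5.6]
gripper_width: 12.5
time_s: 6.45
tool_pos: [328.2, -314.4, 285.2]
tcp_rot: [0.0, 0.746, 0.666, 0.001]
force: [3.5, 7.5, 7.9]
gripper_width: 12.6
t 6.45 grasp [ 328.6 -314.2  130.2] yaw 83.5 tilt 0.1 F [3.5 7.5 7.9] M [ 1.12 -0.64 -0.  ] w 12.6
```

```bash
python3 -m jog '[{"linear":[0,0,0],"delta_rot":[0,0,0],"hand":0.6},{"linear":[0,0,0],"delta_rot":[0,0,0],"hand":0.6},{"linear":[0,0,0],"delta_rot":[0,0,0],"hand":0.6},{"linear":[0,0,-35],"delta_rot":[0,0,0],"hand":0.6},{"linear":[0,0,-75],"delta_rot":[0,0,0],"hand":0.7}]'
python3 - <<'E'
from h import *
where(); b=go([550,-45,370],Rt(9.8))
E
```

```text
time_s: 6.95
tool_pos: [327.1, -313.9, 359.0]
tcp_rot: [-0.002, 0.747, 0.665, -0.0]
force: [0.1, -0.6, -0.4]
gripper_width: 59.6
t 6.95 grasp [ 326.6 -313.5  204. ] yaw 83.4 tilt 0.2 F [ 0.1 -0.6 -0.4] M [-0.02 -0.04  0.05] w 59.6
lin [293.2, 189.9, -165.9] rot [-0.0041, 0.0001, 1.2839] rows>= 8.6
```

```bash
python3 -m jog '[{"linear":[0,0,-40],"delta_rot":[0,0,0.13],"hand":1},{"linear":[20,15,-80],"delta_rot":[0,0,0.26],"hand":1},{"linear":[60,40,-105],"delta_rot":[0,0,0.39],"hand":1},{"linear":[100,65,-125],"delta_rot":[0,0,0.52],"hand":1},{"linear":[140,90,-140],"delta_rot":[0,0,0.65],"hand":1}]'
python3 - <<'E'
from h import *
where(); b=go([550,-45,370],Rt(9.8))
E
```

```text
time_s: 7.45
tool_pos: [426.5, -193.9, 497.0]
tcp_rot: [0.001, 0.919, 0.394, 0.001]
force: [0.3, -1.1, -0.0]
gripper_width: 85.4
t 7.45 grasp [ 426.8 -194.   342. ] yaw 46.4 tilt 0.1 F [ 0.3 -1.1 -0. ] M [-0.04  0.03 -0.05] w 85.4
lin [193.0, -13.2, -27.9] rot [0.0019, -0.0011, 0.6384] rows>= 4.3
```

```bash
python3 -m jog '[{"linear":[40,-3,-12],"delta_rot":[0,0,0.13],"hand":1},{"linear":[80,-6,-28],"delta_rot":[0,0,0.26],"hand":1},{"linear":[120,-9,-28],"delta_rot":[0,0,0.39],"hand":1},{"linear":[160,-11,-28],"delta_rot":[0,0,0.52],"hand":1},{"linear":[193,-13,-28],"delta_rot":[0,0,0.638],"hand":1}]' 
python3 -m jog '[{"linear":[0,0,0],"delta_rot":[0,0,0],"hand":1},{"linear":[0,0,0],"delta_rot":[0,0,0],"hand":1}]'
python3 - <<'E'
from h import *
where(); im,d,c=cam('wrist'); cv2.imwrite('pics/w2.png',im[:,:,::-1]); np.savez('w2.npz',im=im,d=d,K=c['intrinsics'],D=c['dist_coeffs'],E=c['extrinsics'])
hsv=cv2.cvtColor(im,cv2.COLOR_RGB2HSV); H,S,V=[hsv[:,:,i].astype(int) for i in range(3)]
def rect(n,mask,zl,zh):
    P,u,v=cloud(d,c,mask); k=(P[:,2]>zl)&(P[:,2]<zh); P=P[k]
    if len(P)<5: print(n,len(P)); return
    r=cv2.minAreaRect(P[:,:2].astype(np.float32)); print(n,len(P),'c',np.round(r[0],1),'size',np.round(r[1],1),'ang',round(r[2],1),'z',np.round(np.median(P[:,2]),1),'px',u[k].mean().round(),v[k].mean().round())
rect('grip',V<70,255,270)
rect('griptop',V>=0,255,270)
rect('yellow',(H>18)&(H<32)&(S>150)&(V>90),100,230)
rect('tanktop',V>=0,108,124)
im,d,c=cam('top'); hsv=cv2.cvtColor(im,cv2.COLOR_RGB2HSV); H,S,V=[hsv[:,:,i].astype(int) for i in range(3)]
cv2.imwrite('pics/iso2.png',cv2.resize(im[195:285,330:420],(360,360),interpolation=cv2.INTER_CUBIC)[:,:,::-1])
m=np.zeros(d.shape,bool); m[205:285,345:415]=1
rect('red',m&((H<8)|(H>172))&(S>150)&(V>90),134,150)
rect('knob',m&(H>4)&(H<17)&(S>170)&(V>110),115,150)
E
```

```text
time_s: 7.95
tool_pos: [549.7, -43.8, 523.4]
tcp_rot: [0.0, 0.996, 0.086, 0.0]
force: [0.7, -0.3, 0.4]
gripper_width: 85.4
time_s: 8.15
tool_pos: [548.8, -45.2, 522.8]
tcp_rot: [0.0, 0.996, 0.09, -0.001]
force: [-0.3, 0.2, 1.0]
gripper_width: 85.3
t 8.15 grasp [548.6 -45.3 367.8] yaw 10.3 tilt 0.1 F [-0.3  0.2  1. ] M [-0.02 -0.01 -0.03] w 85.3
grip 3198 c [563.3  13.7] size [22.2 99.6] ang 9.6 z 265.3 px 309.0 151.0
griptop 3949 c [564.3   7.8] size [ 22.2 118.6] ang 9.6 z 265.0 px 309.0 149.0
yellow 499 c [573.6   9.2] size [71.7 13.7] ang 9.6 z 211.1 px 327.0 150.0
tanktop 33931 c [605.4 -57.9] size [529.3 458.1] ang 8.8 z 117.8 px 446.0 127.0
red 83 c [ 432.3 -323.2] size [73.7 15.8] ang 83.0 z 138.0 px 382.0 239.0
knob 11 c [ 379.6 -335.4] size [  8.4 121.3] ang 67.6 z 129.4 px 380.0 264.0
```

View pics/w2.png

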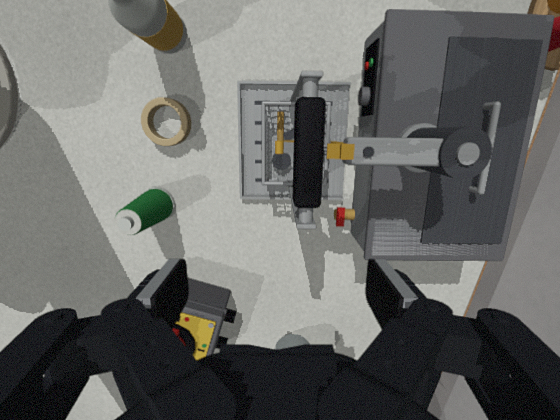

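View pics/iso2.png

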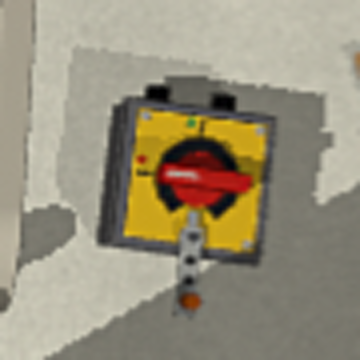

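Run:
```python
from h import *
w=9.6; a=np.radians(w); X=np.array([np.cos(a),np.sin(a),0]); Y=np.array([-np.sin(a),np.cos(a),0]); Z=np.array([0,0,1.])
O=np.array([564.3,7.8,0])
b0=go(O+[0,0,275],Rt(w))   # hover above
g0=go(O+[0,0,250],Rt(w),b0)
```

```text
lin [25.5, -50.3, 93.1] rot [0.0003, 0.0007, 0.0111] rows>= 2.2
lin [0.0, 0.0, 25.0] rot [0.0, 0.0, 0.0] rows>= 0.5
```

```bash
python3 -m jog '[{"linear":[13,-25,20],"delta_rot":[0,0,0.011],"hand":0.8},{"linear":[25.5,-50,50],"delta_rot":[0,0,0.011],"hand":0.8},{"linear":[25.5,-50,60],"delta_rot":[0,0,0.011],"hand":0.8},{"linear":[25.5,-50,90],"delta_rot":[0,0,0.011],"hand":0.8},{"linear":[25.5,-50,117],"delta_rot":[0,0,0.011],"hand":0.8}]' 
python3 -m jog '[{"linear":[0,0,0],"delta_rot":[0,0,0],"hand":0.8},{"linear":[0,0,0],"delta_rot":[0,0,0],"hand":0.3},{"linear":[0,0,0],"delta_rot":[0,0,0],"hand":0},{"linear":[0,0,0],"delta_rot":[0,0,0],"hand":0},{"linear":[0,0,0],"delta_rot":[0,0,0],"hand":0}]' 100
python3 - <<'E'
from h import *
where()
E
```

```text
time_s: 8.75
tool_pos: [564.6, 6.9, 406.0]
tcp_rot: [0.0, 0.997, 0.083, 0.0]
force: [-0.5, -0.3, -0.8]
gripper_width: 68.2
time_s: 9.25
tool_pos: [565.1, 7.9, 408.1]
tcp_rot: [0.0, 0.997, 0.083, 0.001]
force: [-2.1, -1.0, 7.9]
gripper_width: 20.5
t 9.25 grasp [565.3   7.9 253.1] yaw 9.5 tilt 0.1 F [-2.1 -1.   7.9] M [-0.2   0.78 -0.04] w 20.5
```

```bash
python3 -m jog '[{"linear":[-3,0,-2],"delta_rot":[0,0,0],"hand":0},{"linear":[-6,0,-3],"delta_rot":[0,0,0],"hand":0},{"linear":[9,0,-3],"delta_rot":[0,-0.052,0],"hand":0},{"linear":[23,0,-1.5],"delta_rot":[0,-0.105,0],"hand":0},{"linear":[23,0,-1.5],"delta_rot":[0,-0.105,0],"hand":0}]' 120
cat >> h.py <<'E'
w=9.6; _a=np.radians(w); X=np.array([np.cos(_a),np.sin(_a),0]); Y=np.array([-np.sin(_a),np.cos(_a),0]); Z=np.array([0,0,1.]); O=np.array([564.3,7.8,0])
def pose(fx,fz,th,H=123):
    """bar at washer x=fx, height fz; tilt th deg -> grasp point, M"""
    M=Rt(w,th,Y); return O+fx*X+fz*Z-H*M[:,2], M
def bar(H=123):
    s=status.sense(); q=np.asarray(s['tcp_rot']); M=R.from_quat(q[[1,2,3,0]]).as_matrix(); p=np.array(s['tool_pos'])+(155+H)*M[:,2]-O
    print('bar washer',(p@X).round(1),(p@Y).round(1),p[2].round(1),'tilt',np.degrees(np.arctan2(-M[:,2]@X,-M[2,2])).round(1))
E
python3 - <<'E'
from h import *
where();bar(); 
for th in (12,18,24): go(*pose(-6,132.5,th))
E
```

```text
time_s: 9.75
tool_pos: [589.0, 12.2, 407.9]
tcp_rot: [0.004, 0.995, 0.083, -0.052]
force: [1.6, 0.8, 4.9]
gripper_width: 20.4
t 9.75 grasp [573.1   9.5 253.7] yaw 9.6 tilt 6.0 F [1.6 0.8 4.9] M [-0.04 -0.4   0.03] w 20.4
bar washer -3.9 0.2 131.4 tilt 6.0
lin [26.9, 0.2, 0.7] rot [0.0, -0.1049, -0.0006] rows>= 0.7
lin [55.6, 0.1, 5.2] rot [-0.0, -0.2096, -0.0006] rows>= 1.4
lin [83.7, 0.1, 12.7] rot [-0.0, -0.3143, -0.0006] rows>= 2.1
```

```bash
python3 -m jog '[{"linear":[13,0,0.2],"delta_rot":[0,-0.05,0],"hand":0},{"linear":[27,0,0.7],"delta_rot":[0,-0.105,0],"hand":0},{"linear":[55.6,0,5],"delta_rot":[0,-0.21,0],"hand":0},{"linear":[83.7,0,12.5],"delta_rot":[0,-0.314,0],"hand":0},{"linear":[83.7,0,12.5],"delta_rot":[0,-0.314,0],"hand":0}]'
python3 - <<'E'
from h import *
where();bar(); 
go(*pose(-6,132.5,24))
for z in (145,166): go(*pose(-8,z,24))
im,d,c=cam('scene'); cv2.imwrite('pics/tilt.png',cv2.resize(im[140:290,120:320],(747,560),interpolation=cv2.INTER_CUBIC)[:,:,::-1])
E
```

```text
time_s: 10.25
tool_pos: [670.8, 26.0, 386.0]
tcp_rot: [0.017, 0.974, 0.082, -0.209]
force: [2.8, 0.2, 4.3]
gripper_width: 20.3
t 10.25 grasp [608.3  15.4 244.6] yaw 9.6 tilt 24.2 F [2.8 0.2 4.3] M [ 0.25 -1.07 -0.05] w 20.3
bar washer -5.7 0.2 132.4 tilt 24.2
lin [-1.1, 0.2, -0.0] rot [-0.0002, 0.0028, -0.0003] rows>= 0.0
lin [-8.0, 0.2, -10.6] rot [-0.0002, 0.0028, -0.0003] rows>= 0.3
lin [-16.6, 0.2, -29.8] rot [-0.0002, 0.0028, -0.0003] rows>= 0.7
```

View pics/tilt.png

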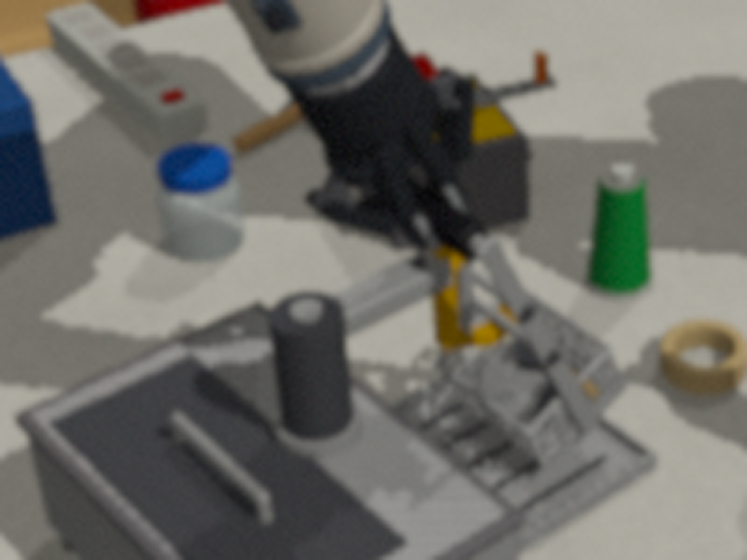

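```bash
python3 -m jog '[{"linear":[-4,0,-5],"delta_rot":[0,0,0],"hand":0},{"linear":[-8,0,-10.6],"delta_rot":[0,0,0],"hand":0},{"linear":[-12,0,-20],"delta_rot":[0,0,0],"hand":0},{"linear":[-16.5,0,-30],"delta_rot":[0,0,0],"hand":0},{"linear":[-16.5,0,-30],"delta_rot":[0,0,0],"hand":0}]'
python3 - <<'E'
from h import *
where();bar(); 
for x,z in ((-8,166),(-25,168),(-60,170),(-90,175)): go(*pose(x,z,24))
E
```

```text
time_s: 10.8
tool_pos: [666.1, 25.0, 423.5]
tcp_rot: [0.017, 0.975, 0.081, -0.205]
force: [0.2, 0.2, -4.7]
gripper_width: 20.2
t 10.8 grasp [604.6  14.6 281.6] yaw 9.5 tilt 23.7 F [ 0.2  0.2 -4.7] M [ 0.14 -0.75 -0.01] w 20.2
bar washer -8.7 -0.0 169.0 tilt 23.7
lin [3.1, -0.0, 2.5] rot [0.0, -0.0046, -0.0011] rows>= 0.1
lin [-13.2, -0.0, 7.5] rot [0.0, -0.0046, -0.0011] rows>= 0.3
lin [-46.1, 0.0, 19.7] rot [0.0, -0.0046, -0.0011] rows>= 1.0
lin [-75.6, 0.1, 27.2] rot [0.0, -0.0046, -0.0011] rows>= 1.6
```

```bash
python3 -m jog '[{"linear":[-8,0,3],"delta_rot":[0,0,0],"hand":0},{"linear":[-16,0,6],"delta_rot":[0,0,0],"hand":0},{"linear":[-31,0,12],"delta_rot":[0,0,0],"hand":0},{"linear":[-47,0,18],"delta_rot":[0,0,0],"hand":0},{"linear":[-76,0,26],"delta_rot":[0,0,0],"hand":0}]'
python3 - <<'E'
from h import *
where();bar(); 
for x,z,t in ((-100,200,10),(-130,235,0),(-150,235,0)): go(*pose(x,z,t))
im,d,c=cam('scene'); cv2.imwrite('pics/off.png',cv2.resize(im[140:290,120:320],(747,560),interpolation=cv2.INTER_CUBIC)[:,:,::-1])
E
```

```text
time_s: 11.3
tool_pos: [586.0, 11.7, 427.0]
tcp_rot: [0.017, 0.975, 0.081, -0.207]
force: [0.2, -0.5, -3.2]
gripper_width: 20.0
t 11.3 grasp [523.8   1.3 285.4] yaw 9.6 tilt 24.0 F [ 0.2 -0.5 -3.2] M [ 0.12 -0.65  0.  ] w 20.0
bar washer -91.1 0.4 173.1 tilt 24.0
lin [-86.4, 0.3, -12.7] rot [-0.0004, 0.2448, -0.0007] rows>= 1.7
lin [-173.9, 0.4, -16.7] rot [-0.0003, 0.4193, -0.0007] rows>= 3.5
lin [-192.2, 0.4, -8.5] rot [-0.0003, 0.4193, -0.0007] rows>= 3.8
```

View pics/off.png

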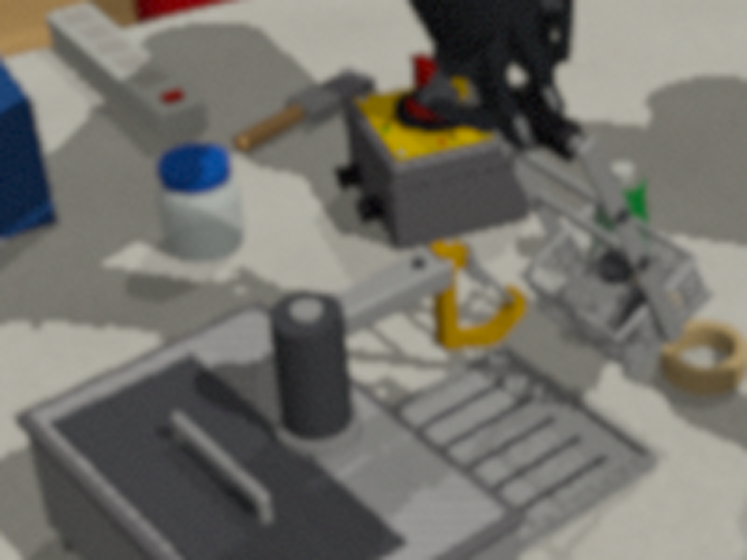

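Run:
```python
from h import *
b=go(*pose(-95,200,12)); 
b=go(*pose(-95,230,0)); c=go([470,-8,420],Rt(9.6),b); go([444.2,315.7,420],Rt(16.1),c)
```

```text
lin [-68.2, 0.3, -17.5] rot [-0.0007, 0.2149, -0.001] rows>= 1.4
lin [-135.7, 0.3, -26.5] rot [-0.0006, 0.4243, -0.0011] rows>= 2.8
lin [-0.6, -0.1, -67.0] rot [0.0, 0.0, 0.0] rows>= 1.3
lin [28.5, -323.5, 0.0] rot [0.0, 0.0, -0.1134] rows>= 6.5
```

```bash
python3 -m jog '[{"linear":[-34,0,-9],"delta_rot":[0,0.107,0],"hand":0},{"linear":[-68,0,-17.5],"delta_rot":[0,0.21,0],"hand":0},{"linear":[-102,0,-23],"delta_rot":[0,0.32,0],"hand":0},{"linear":[-136,0,-26.5],"delta_rot":[0,0.424,0],"hand":0},{"linear":[-136,0,-26.5],"delta_rot":[0,0.424,0],"hand":0}]'
python3 -m jog '[{"linear":[0,0,-25],"delta_rot":[0,0,0],"hand":0},{"linear":[0,0,-50],"delta_rot":[0,0,0],"hand":0},{"linear":[0,0,-67],"delta_rot":[0,0,0],"hand":0},{"linear":[3,-30,-67],"delta_rot":[0,0,-0.01],"hand":0},{"linear":[6,-65,-67],"delta_rot":[0,0,-0.02],"hand":0}]'
python3 -m jog '[{"linear":[4,-40,0],"delta_rot":[0,0,-0.02],"hand":0},{"linear":[7,-80,0],"delta_rot":[0,0,-0.03],"hand":0},{"linear":[11,-120,0],"delta_rot":[0,0,-0.04],"hand":0},{"linear":[15,-160,0],"delta_rot":[0,0,-0.06],"hand":0},{"linear":[18,-200,0],"delta_rot":[0,0,-0.08],"hand":0}]'
python3 - <<'E'
from h import *
where();go([444.2,315.7,420],Rt(16.1))
E
```

```text
time_s: 11.85
tool_pos: [471.1, -7.5, 509.9]
tcp_rot: [-0.0, 0.997, 0.083, 0.005]
force: [-0.1, -0.6, -3.9]
gripper_width: 20.4
time_s: 12.35
tool_pos: [469.8, 58.0, 574.0]
tcp_rot: [0.0, 0.996, 0.092, 0.001]
force: [0.3, 1.2, -3.7]
gripper_width: 20.3
time_s: 12.85
tool_pos: [449.9, 259.6, 573.3]
tcp_rot: [0.001, 0.991, 0.133, 0.001]
force: [0.7, 0.2, -3.8]
gripper_width: 20.5
t 12.85 grasp [450.2 259.4 418.3] yaw 15.3 tilt 0.1 F [ 0.7  0.2 -3.8] M [-0.04 -0.09 -0.01] w 20.5
lin [9.4, -55.6, -1.8] rot [0.0018, -0.0016, -0.0136] rows>= 1.1
```

```bash
python3 -m jog '[{"linear":[5,-30,0],"delta_rot":[0,0,-0.014],"hand":0},{"linear":[9.4,-55.6,0],"delta_rot":[0,0,-0.014],"hand":0},{"linear":[9.4,-55.6,40],"delta_rot":[0,0,-0.014],"hand":0},{"linear":[9.4,-55.6,85],"delta_rot":[0,0,-0.014],"hand":0},{"linear":[9.4,-55.6,120],"delta_rot":[0,0,-0.014],"hand":0}]'
python3 -m jog '[{"linear":[0,0,25],"delta_rot":[0,0,0],"hand":0},{"linear":[0,0,42],"delta_rot":[0,0,0],"hand":0},{"linear":[0,0,42],"delta_rot":[0,0,0],"hand":0},{"linear":[0,0,42],"delta_rot":[0,0,0],"hand":0}]'
python3 - <<'E'
from h import *
where();go([444.2,315.7,227],Rt(16.1))
im,d,c=cam('scene'); cv2.imwrite('pics/pl.png',cv2.resize(im[190:370,270:470],(622,560),interpolation=cv2.INTER_CUBIC)[:,:,::-1])
E
```

```text
time_s: 13.35
tool_pos: [444.4, 314.0, 450.9]
tcp_rot: [0.001, 0.99, 0.14, 0.0]
force: [0.5, -0.5, -4.8]
gripper_width: 20.2
time_s: 13.75
tool_pos: [445.5, 314.2, 412.1]
tcp_rot: [0.001, 0.99, 0.14, 0.001]
force: [0.4, 0.2, -3.4]
gripper_width: 20.5
t 13.75 grasp [446.  314.1 257.1] yaw 16.1 tilt 0.2 F [ 0.4  0.2 -3.4] M [-0.02 -0.08  0.02] w 20.5
lin [-0.9, -1.9, 30.1] rot [0.0015, -0.0028, -0.0004] rows>= 0.6
```

View pics/pl.png

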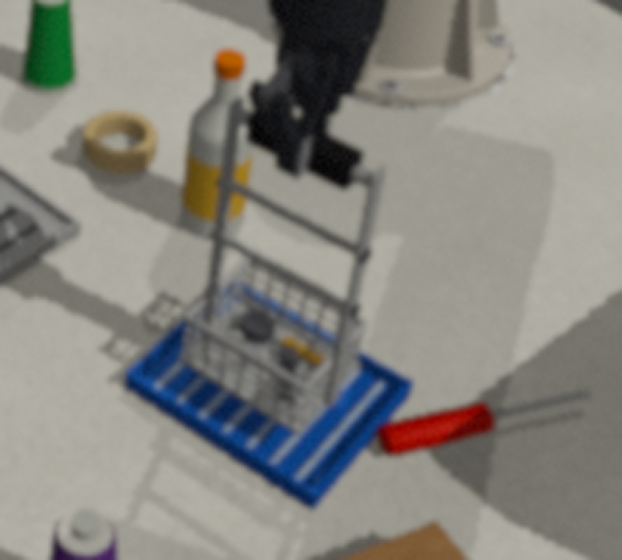

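```bash
python3 -m jog '[{"linear":[-1,-1,7],"delta_rot":[0,-0.002,0],"hand":0},{"linear":[-1,-1,13],"delta_rot":[0,-0.002,0],"hand":0},{"linear":[-1,-1,18],"delta_rot":[0,-0.002,0],"hand":0},{"linear":[-1,-1,22],"delta_rot":[0,-0.002,0],"hand":0},{"linear":[-1,-1,24],"delta_rot":[0,-0.002,0],"hand":0}]'
python3 -m jog '[{"linear":[0,0,1.5],"delta_rot":[0,0,0],"hand":0},{"linear":[0,0,3],"delta_rot":[0,0,0],"hand":0},{"linear":[0,0,4],"delta_rot":[0,0,0],"hand":0},{"linear":[0,0,4],"delta_rot":[0,0,0],"hand":0}]'
python3 -c "
from h import *
where()"
```

```text
time_s: 14.3
tool_pos: [444.3, 314.7, 388.1]
tcp_rot: [0.0, 0.99, 0.14, 0.001]
force: [-0.1, 0.0, -3.6]
gripper_width: 20.0
time_s: 14.7
tool_pos: [444.4, 314.8, 384.5]
tcp_rot: [0.0, 0.99, 0.14, 0.001]
force: [-0.7, 0.9, -3.4]
gripper_width: 20.7
t 14.7 grasp [444.9 314.8 229.5] yaw 16.1 tilt 0.2 F [-0.7  0.9 -3.4] M [ 0.02 -0.01  0.03] w 20.7
```

Still carrying its weight; lower in 1 mm steps until contact.

```bash
for i in 1 2 3; do python3 -m jog '[{"linear":[0,0,0.7],"delta_rot":[0,0,0],"hand":0},{"linear":[0,0,1.3],"delta_rot":[0,0,0],"hand":0},{"linear":[0,0,1.3],"delta_rot":[0,0,0],"hand":0}]' | egrep 'pos|force'; done
```

```text
tool_pos: [444.4, 314.8, 383.2]
force: [-0.2, -0.5, -4.0]
tool_pos: [444.5, 314.8, 382.7]
force: [-1.2, -1.7, 4.6]
tool_pos: [444.6, 314.9, 382.7]
force: [-4.9, -4.8, 16.7]
```

```bash
python3 -m jog '[{"linear":[0,0,-1.2],"delta_rot":[0,0,0],"hand":0},{"linear":[0,0,-1.2],"delta_rot":[0,0,0],"hand":0.35},{"linear":[0,0,-1.2],"delta_rot":[0,0,0],"hand":0.5},{"linear":[0,0,-1.2],"delta_rot":[0,0,0],"hand":0.6},{"linear":[0,0,-1.2],"delta_rot":[0,0,0],"hand":0.7}]' 20
python3 -m jog '[{"linear":[0,0,-10],"delta_rot":[0,0,0],"hand":0.7},{"linear":[0,0,-30],"delta_rot":[0,0,0],"hand":0.7},{"linear":[0,0,-70],"delta_rot":[0,0,0],"hand":0.7},{"linear":[0,0,-110],"delta_rot":[0,0,0],"hand":0.7},{"linear":[0,0,-150],"delta_rot":[0,0,0],"hand":0.7}]'
python3 -m jog '[{"linear":[0,50,0],"delta_rot":[0,0,0],"hand":0.7},{"linear":[0,100,0],"delta_rot":[0,0,0],"hand":0.7},{"linear":[0,150,0],"delta_rot":[0,0,0],"hand":0.7},{"linear":[-40,180,0],"delta_rot":[0,0,0],"hand":0.7},{"linear":[-80,200,0],"delta_rot":[0,0,0],"hand":0.7}]'
python3 -m jog '[{"linear":[-40,30,0],"delta_rot":[0,0,0],"hand":0.7},{"linear":[-40,70,0],"delta_rot":[0,0,0],"hand":0.7},{"linear":[-40,110,0],"delta_rot":[0,0,0],"hand":0.7},{"linear":[-40,110,0],"delta_rot":[0,0,0],"hand":0.7},{"linear":[-40,110,0],"delta_rot":[0,0,0],"hand":0.7}]'
python3 - <<'E'
from h import *
where()
im,d,c=cam('top'); cv2.imwrite('pics/fin.png',im[:,:,::-1])
hsv=cv2.cvtColor(im,cv2.COLOR_RGB2HSV); H,S,V=[hsv[:,:,i].astype(int) for i in range(3)]
def rect(n,m,zl,zh):
    P,u,v=cloud(d,c,m); P=P[(P[:,2]>zl)&(P[:,2]<zh)]
    if len(P)<5: return print(n,len(P))
    r=cv2.minAreaRect(P[:,:2].astype(np.float32)); print(n,len(P),np.round(r,1) if 0 else r,'z',np.median(P[:,2]).round(1))
m=np.zeros(d.shape,bool); m[170:270,160:240]=1
rect('grip',m,222,250); rect('basketrim',m,46,62)
m[:]=0; m[200:275,160:240]=1; rect('tray',m&(H>95)&(H<130)&(S>120),-5,30)
E
```

```text
time_s: 16.1
tool_pos: [444.4, 314.9, 381.7]
tcp_rot: [0.0, 0.99, 0.14, 0.001]
force: [0.3, 0.4, -0.0]
gripper_width: 59.8
time_s: 16.6
tool_pos: [443.7, 314.6, 534.1]
tcp_rot: [-0.0, 0.99, 0.14, 0.002]
force: [0.9, 0.6, 0.4]
gripper_width: 59.6
time_s: 17.1
tool_pos: [422.1, 98.4, 532.0]
tcp_rot: [0.0, 0.99, 0.139, 0.001]
force: [-0.3, -0.2, 0.9]
gripper_width: 59.4
time_s: 17.6
tool_pos: [414.4, -17.0, 532.2]
tcp_rot: [-0.0, 0.99, 0.139, 0.002]
force: [0.1, 0.0, -0.1]
gripper_width: 59.6
t 17.6 grasp [414.9 -16.9 377.2] yaw 15.9 tilt 0.2 F [ 0.1  0.  -0.1] M [0.06 0.   0.  ] w 59.6
grip 243 ((444.8717346191406, 314.6318054199219), (22.315746307373047, 119.18781280517578), 15.581701278686523) z 236.0
basketrim 152 ((553.5556640625, 272.65826416015625), (292.84912109375, 236.66680908203125), 11.565835952758789) z 55.3
tray 756 ((443.421875, 316.15240478515625), (144.87112426757812, 179.88494873046875), 16.215890884399414) z 5.7
```

View pics/fin.png

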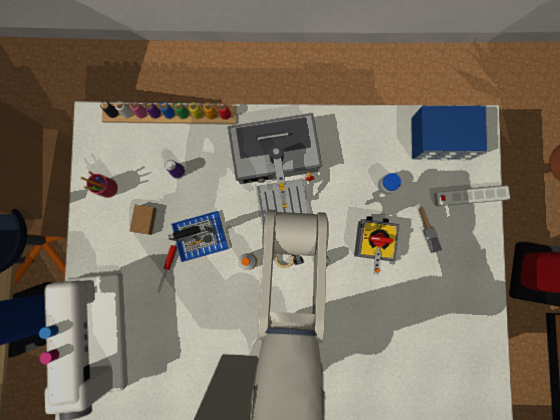

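```bash
python3 -c "
from h import *
print(finish_job())"
```

```text
the job is handed in; nothing more can be done
None
```

The job is done and handed in at about 17.7 s of the 72 s. No verdict was reported, so the checks below are my own.

**What I did**
- I turned the isolator until it met its stop, then swung the hasp out with a pinch on its knob.
- I tilted the basket back about 24° so that its cross-tie pressed the keeper. I then lifted the bar about 38 mm above rest and drew it forward over the nose.
- I set the basket in the tray in millimetre steps, pressing with about 20 N at most, then released it and moved clear.

**Last checks**
- **Isolator and hasp:** the handle measured 83.0° against about 84° expected for OFF. The last overhead picture shows the hasp pointing straight out.
- **Keeper:** the picture taken after unhooking shows it shut. I could not measure its joint or the contact force directly; I only saw the wrist moment change during the tilt.
- **Basket:** its grip is about 2 mm from the tray's middle and square to within 0.6°. The top of the grip is at 236 mm, against about 238 mm expected for standing on the tray floor.
- **Bystanders:** none had visibly moved. The arm hides part of the tape roll and all of the green cone in that last picture.
- **Robot:** it was clear of everything, with wrist force near zero.

**What failed or disagreed**
- The basket-rim fit in the last check gave a meaningless rectangle, so I relied on the grip fit.
- An automatic fit of the hasp knob also failed, so I judged the hasp from the picture.

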